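# Pour chocolate balls from a spout carton into the weighing bowl

### The job

Pull the carton's folded spout all the way out by its red tab, then pick the carton up and tilt it so that all six chocolate balls roll out of the spout into the bowl on the scale. Then stand the carton upright on the worktop again and let go. Leave the bowl where it is on the scale and do not disturb the other things.

Things in the scene. Friction and masses are not known exactly. Their poses are not given: they have to be found in the camera images.
- carton: Yellow carton, brown top, white band and brown spots on its broad sides; 120 mm long (own x), 60 mm wide (y), 125 mm tall (z), about 0.33 kg. Origin: centre of the underside. The spout is in its narrow end at own -x. Stiff walls: grip it across the 60 mm width near the top, over the middle of its length. Inner floor 22 mm above the underside.
- spout (a joint): Folded spout: a flap 50 mm wide, 74 mm long, with side wings, hinged along the carton's y at point spout_hinge. 0 = shut (flap upright), 1.1 rad = pulled out to its stop, its top swung to the carton's -x and down. Friction 0.05 N m: it stays where left. Starts at 0 to 0.2. Fully out it rises outward by 27 degrees, holding the balls until the carton tilts; 45 to 55 degrees towards the spout empties it.
- spout_hinge (a point): Middle of the spout's hinge line, fixed in the carton at x = -60, y = 0, z = 24 mm; axes as the carton.
- spout_tab (a point): Grip point in the middle of the red pull tab above the flap's edge. The tab is a fin 10 mm thick (along the carton's y), 24 mm long (x), 26 mm high: pinch it from above across its thickness. It turns with the spout about the hinge; shut, the point lies 17 mm outside the carton's end face and 88 mm above the hinge. Axes turn with the spout.
- spout_lip (a point): Middle of the flap's upper edge, over which the balls leave; 74 mm from the hinge. The red tab reaches 26 mm further than this edge and 28 mm below the chute's surface.
- scale: Black weighing scale, 200 x 190 mm, top 32 mm above the worktop, standing fast.
- scale_pan (a point): Middle of the scale's steel pan, on its top, 32 mm above the worktop.
- bowl: Round bare-metal bowl standing loose in the middle of the scale pan; 180 mm across the rim, 72 mm deep, walls 3 mm, 0.45 kg. Origin: centre of the underside.
- bowl_rim (a point): Centre of the bowl's mouth at rim height (72 mm above its underside).
- piece0: One of the six glazed, smooth chocolate balls, dark brown, 22 mm across, 10 g, inside the carton at the start. Origin: its centre.
- piece1: One of the six glazed, smooth chocolate balls, dark brown, 22 mm across, 10 g, inside the carton at the start. Origin: its centre.
- piece2: One of the six glazed, smooth chocolate balls, dark brown, 22 mm across, 10 g, inside the carton at the start. Origin: its centre.
- piece3: One of the six glazed, smooth chocolate balls, dark brown, 22 mm across, 10 g, inside the carton at the start. Origin: its centre.
- piece4: One of the six glazed, smooth chocolate balls, dark brown, 22 mm across, 10 g, inside the carton at the start. Origin: its centre.
- piece5: One of the six glazed, smooth chocolate balls, dark brown, 22 mm across, 10 g, inside the carton at the start. Origin: its centre.
- jar: Bystander: closed jar with a white cap and paper label, 70 mm across, 110 mm tall. Origin: underside.
- ramekins: Bystander: upside-down stack of white ramekins, 78 mm across, 72 mm tall. Origin: underside.
- scraper: Bystander: dough scraper lying flat, green blade 100 x 70 mm with a black handle bar, 16 mm high. Origin: underside.
- blue_carton: Bystander: closed blue carton 55 x 100 x 150 mm tall with a paper band, not to be used. Origin: underside.
- spatula: Bystander: spatula lying flat, about 0.2 m long. Origin: underside.
- beaker: Bystander: white plastic beaker, 84 mm across, 110 mm tall, open on top. Origin: underside.
Not all that is in view belongs to the job. What is shaped like the bowl but blue or purple is not meant.

How it is judged (in metres and radians):
On the way, in this order (a step that is already met when the one before it is completed fails the run):
1. the spout is pulled out (joint above 1.0 rad) with the carton still upright (within 0.3 rad) and all balls still in it (value of joint spout above 1 rad and angle between carton's own z axis and vertical below 0.3 rad and z of each of piece0, piece1, piece2, piece3, piece4, piece5 in the frame of carton above 0.02 m and height (world z) of each of piece0, piece1, piece2, piece3, piece4, piece5 above 0.02 m), for 0.2 s.
2. all six balls lie in the bowl on the scale (horizontal distance between each of piece0, piece1, piece2, piece3, piece4, piece5 and bowl_rim below 0.085 m and z of piece0 in the frame of bowl_rim between -0.075 and 0 m and z of piece1 in the frame of bowl_rim between -0.075 and 0 m and z of piece2 in the frame of bowl_rim between -0.075 and 0 m and z of piece3 in the frame of bowl_rim between -0.075 and 0 m and z of piece4 in the frame of bowl_rim between -0.075 and 0 m and z of piece5 in the frame of bowl_rim between -0.075 and 0 m and horizontal distance between bowl_rim and scale_pan below 0.04 m and angle between bowl's own z axis and vertical below 0.08 rad and height (world z) of bowl between 0.022 and 0.045 m), for 0.2 s.
At the end, for the whole second after the job is handed in: All six ball centres are inside the bowl (within 85 mm of its axis and below its rim); the bowl stands level on the scale with its axis within 40 mm of the pan's middle; the carton stands upright (within 0.06 rad) on the worktop, released and at rest (all of step 2 and angle between carton's own z axis and vertical below 0.06 rad and height (world z) of carton below 0.008 m and linear speed of carton below 0.02 m/s); the robot touches nothing.
It fails at once if a bystander (jar, ramekins, scraper, blue carton, spatula, beaker) is moved by more than 30 mm (distance of any of jar, ramekins, scraper, blue_carton, spatula, beaker from where it was at the start of the episode above 0.03 m).
It also fails if it takes over 61 s, if anything falls off the work surface, if the arm or the gripper's body presses on something with over 40 N, if the wrist force passes 120 N, or if a joint passes its speed limit or range.

### The arm

A 6-joint arm with a two-finger parallel gripper is mounted at the origin on the work surface. World frame = base frame: x ahead of the robot, y to its left, z up, the work surface at z = 0. Lengths are in m, angles in degrees, forces in N, time in s.
With the tool pointing down it reaches from about 0.4 to 0.825 m from the base axis. Payload 7 kg.
Tool frame: the origin (TCP) lies on the centre line of the jaws, within the pads' length; the fingertips stand 19 mm ahead of it and the grasp point (between the pads) is the TCP; z points along the fingers, y is the line along which they close (so a half turn about z gives the same grasp; the last joint's range is limited). The gripper opens to 88 mm and grips with 3 to 60 N. Pads are 19 mm wide; open, the fingers measure 130 mm over their backs; the gripper's body (78 mm by 193 mm) begins 47 mm behind the grasp point.
Start: joints at [-50.243, 20.546, 0.682, 0, -70.136, -16.507], TCP at [0.266, -0.62, 0.246] pointing down, gripper open.
Joint ranges: [-176.03, 176.03], [-82.01, 121.73], [-58.28, 71.71], [-173.87, 95.51], [-174.79, -0.11], [-173.66, 173.66]. Speed limits (degrees/s): [136.94, 136.94, 172.46, 180, 180, 180].

### API

Orientations are given as [roll, pitch, yaw] about the fixed x, y, z axes, in that order (R = Rz(yaw) Ry(pitch) Rx(roll)).
In Python, from plant import get_state, capture, close_job gives the robot as it stands.
- The arm moves only by the tool apply_moves, never from a script. Its argument "targets" is a list of rows, each a list of 7 numbers: the opening, from 0 (shut) to 1 (fully open), then the shift along the tool's x, y, z normalised to -1 to 1, where 1 is 1000 mm, then the turn, a rotation vector about the tool's x, y, z normalised to -1 to 1, where 1 is 90 degrees. In form: [[claw, tx, ty, tz, ax, ay, az], ...]. A call has 1 to 20 rows; each row shifts and turns the commanded pose from where the row before left it, along the tool's axes as they then stand; what a row does not reach is not made up. A row lasts 1/12 s, in which the tool goes at most 41.7 mm and 7.16 degrees, less where a joint would pass 70% of its speed; a pose out of reach is approached as far as the arm can. A call with a number of a shift or a turn outside -1 to 1 is refused whole. A call with a gripper value outside its range is refused whole. The fingers move at their own pace and stop on an object; "newtons" is the grip in N (left out, the last holds). Time passes only in rows, so rows that do not move let the fingers close. It gives the time, the measured TCP pose, the force, the opening and the grip force at its end, in the units of the state.
- get_state(): the state, without advancing time (a new reading comes with each control period).
- capture(name): name is "side" or "top" or "wrist"; returns a dict with "frame" (420x560x3 uint8, red, green, blue), "range_z" (420x560 float32, m along the optical axis (not along the pixel's ray), 0 where there is no reading), "camera_matrix" (3x3 intrinsics, pixels), "T" (4x4, takes a point from camera to world coordinates). Camera axes: x right, y down, z forward; pixel columns grow to the right and rows downward; lengths in m; the calibration is good to about 2 mm. A picture is of the moment at which its call begins.
- close_job(): hands the job in; it is judged then, once.
The state is a dict: "time_s": time; "joints": joint angles; "qd": joint speeds; "joint_torque": joint torques, N m; "tcp_pos": TCP position; "eef_rot": TCP orientation; "contact_force": force on the tool from outside, world axes, zero at the start; "moment": the same for the moment, N m; "gripper_width": finger opening in m; "gripper_force": force on a finger pad.
Only numpy, scipy, OpenCV 4.12 (cv2) and the standard library are available. Lean on these libraries where they do the work, as an engineer would, in place of code of your own. Each camera call takes 0.05 s, during which the arm holds its last target. There are 200 camera calls.

## Working session

There is one attempt and no reset: what is moved stays moved. The work goes in short steps, Python scripts to look and compute and a tool call to move; the robot and the scene stay as the last step left them, time stands still between calls to the robot, and variables do not carry over. Pictures are saved under pics/ and viewed, at most 10 in all, crops included, and the job is handed in when it is done.

Besides the shell and the picture viewer there is one more tool, called after "Request:" by a JSON object that holds its "api" and its "payload". apply_moves: Moves the arm, as the interface text tells. Scaled input: -1 to 1 covers 1000 mm each way for a shift and 90 degrees each way for a turn. Its arguments: {"type":"object","properties":{"targets":{"type":"array","items":{"type":"array","items":{"type":"number"}}},"newtons":{"type":"number"}},"required":["targets"]}

```bash
mkdir -p pics; cat > h.py <<'E'
import numpy as np,cv2
from plant import get_state,capture,close_job
from scipy.spatial.transform import Rotation as R
def snap(n,f):
    c=capture(n); cv2.imwrite('pics/%s.png'%f,c['frame'][:,:,::-1]); np.savez('pics/%s.npz'%f,**c); return c
def cloud(c):
    z=c['range_z'];h,w=z.shape;K=c['camera_matrix'];u,v=np.meshgrid(np.arange(w),np.arange(h))
    p=np.stack([(u-K[0,2])/K[0,0]*z,(v-K[1,2])/K[1,1]*z,z],-1)
    return p@c['T'][:3,:3].T+c['T'][:3,3]
E
python3 - <<'E'
from h import *
cs=[snap(n,n+'0') for n in('top','side')]
for c in cs: print(c['T'].round(3).tolist(),c['camera_matrix'].round(1).tolist())
s=get_state();print(s)
E
```

```text
[[-0.028, -0.977, 0.213, 0.215], [-1.0, 0.028, -0.001, 0.011], [-0.005, -0.213, -0.977, 1.496], [0.0, 0.0, 0.0, 1.0]] [[411.9, 0.0, 283.6], [0.0, 411.9, 208.6], [0.0, 0.0, 1.0]]
[[0.948, -0.245, 0.205, 0.148], [-0.319, -0.712, 0.626, -1.115], [-0.007, -0.658, -0.753, 1.418], [0.0, 0.0, 0.0, 1.0]] [[524.7, 0.0, 274.4], [0.0, 524.7, 211.4], [0.0, 0.0, 1.0]]
{'time_s': 0.1, 'joints': array([-5.02428252e+01,  2.05872815e+01,  6.38651827e-01, -1.82182921e-02,
       -7.01369929e+01, -1.65076121e+01]), 'qd': array([ 0.06903588, -0.04280172,  0.10167727,  0.04175468, -0.00291794,
        0.04200847]), 'joint_torque': array([-9.83222890e-04, -5.84162486e+01,  2.93753529e+01,  7.01564714e+00,
        1.02001344e-02, -6.47029242e-05]), 'tcp_pos': array([ 0.26626568, -0.61980551,  0.24471259]), 'eef_rot': array([ 1.79913040e+02, -7.90995423e-03, -1.56756634e+02]), 'contact_force': array([-0.88119688, -0.16780088,  0.09269914]), 'moment': array([ 0.022684  , -0.01448054, -0.03403706]), 'gripper_force': 0.0, 'gripper_width': 0.08789350741962913}
```

View pics/top0.png

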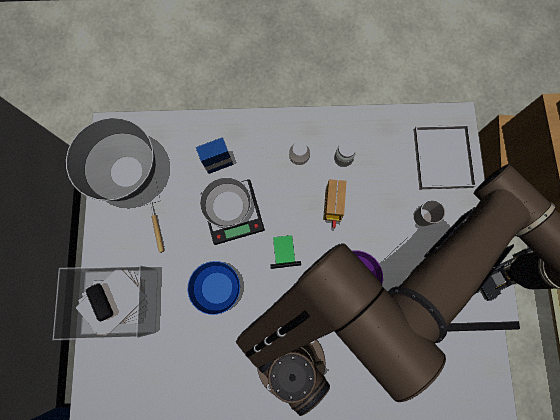

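View pics/side0.png

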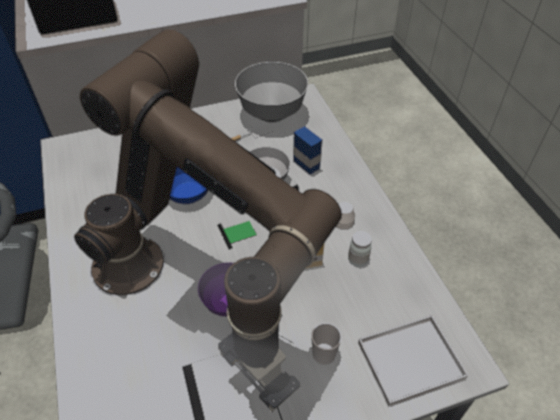

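The top view shows these candidates:
- **Carton:** the yellow carton with a brown top at (336,200), red tab at (333,227), or the blue carton at (215,155).
- **Bowl:** the metal bowl on the scale at (228,203), the big metal pot at (110,160), the blue bowl at (215,288), or the purple bowl at (367,265).

By the description I choose the yellow carton and the metal bowl on the scale. I'll check them in a crop and measure.

```bash
python3 - <<'E'
from h import *
c=dict(np.load('pics/top0.npz'));P=cloud(c);f=c['frame']
im=f[140:280,190:390,::-1];cv2.imwrite('pics/crop.png',cv2.resize(im,(800,560),interpolation=cv2.INTER_CUBIC))
hsv=cv2.cvtColor(f,cv2.COLOR_RGB2HSV).astype(int);v,u=np.mgrid[:420,:560]
def rep(n,m):
    q=P[m];print(n,m.sum(),q.mean(0).round(4),np.median(q,0).round(4),q.min(0).round(3),q.max(0).round(3))
    return q
box=(u>315)&(u<355)&(v>170)&(v<240)
q=rep('cartontop',box&(P[...,2]>.112)&(P[...,2]<.14)&(hsv[...,1]>60))
print(cv2.minAreaRect(q[:,:2].astype(np.float32)))
red=box&((hsv[...,0]<6)|(hsv[...,0]>172))&(hsv[...,1]>140)
rep('red',red)
# bowl rim
b=(u>195)&(u<260)&(v>170)&(v<232)&(P[...,2]>.092)&(P[...,2]<.115)
q=rep('rim',b); A=np.c_[2*q[:,:2],np.ones(len(q))];s=np.linalg.lstsq(A,(q[:,:2]**2).sum(1),rcond=None)[0];print('circle',s[:2],np.sqrt(s[2]+s[:2]@s[:2]))
for n,(x,y) in dict(jar=(299,150),ram=(345,151),scr=(285,248),handle=(285,265),blue=(212,148),beaker=(431,207),scaleR=(218,237),scaleG=(257,226),scaleT=(249,181)).items(): print(n,P[y,x].round(3))
E
```

```text
cartontop 603 [ 0.545  -0.1702  0.1257] [ 0.5461 -0.1688  0.126 ] [ 0.446 -0.205  0.113] [ 0.615 -0.134  0.135]
((0.5286391377449036, -0.16855359077453613), (0.06092815473675728, 0.16664984822273254), 82.54862976074219)
red 26 [ 0.4609 -0.1595  0.1143] [ 0.46   -0.1596  0.119 ] [ 0.446 -0.189  0.07 ] [ 0.486 -0.138  0.129]
rim 272 [0.5669 0.2225 0.1017] [0.5818 0.231  0.1023] [0.461 0.125 0.092] [0.639 0.3   0.113]
circle [0.54870086 0.21144198] 0.08664935838769526
jar [ 0.742 -0.053  0.073]
ram [ 0.719 -0.214  0.112]
scr [0.393 0.008 0.008]
handle [0.215 0.011 1.496]
blue [0.73  0.251 0.149]
beaker [ 0.52 -0.52  0.05]
scaleR [0.436 0.247 0.031]
scaleG [0.473 0.107 0.026]
scaleT [0.644 0.135 0.023]
```

View pics/crop.png

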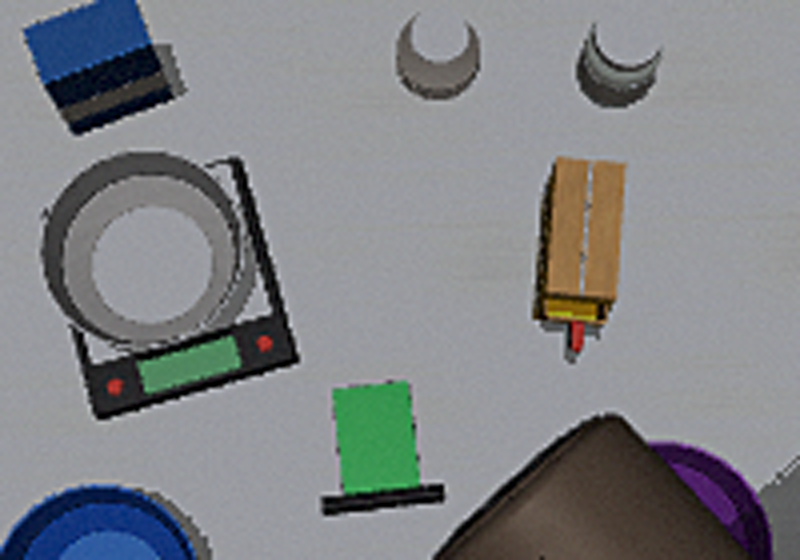

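The crop confirms it. The yellow carton has its brown top at crop corners (557,157), (626,162), (613,300) and (550,296), with the red tab at (577,337) facing the robot. The bare-metal bowl on the scale spans crop x 41–243 and y 152–347. I'll back-project these points to the known heights.

```bash
cat >> h.py <<'E'
def bp(c,u,v,z):
    K=c['camera_matrix'];T=c['T'];d=T[:3,:3]@np.array([(u-K[0,2])/K[0,0],(v-K[1,2])/K[1,1],1.]);o=T[:3,3]
    return o+d*(z-o[2])/d[2]
E
python3 - <<'E'
from h import *
c=dict(np.load('pics/top0.npz'));P=cloud(c)
g=lambda x,y,z:bp(c,190+x/4-.4,140+y/4-.4,z)
k=[g(*p,.125) for p in((557,157),(626,162),(613,300),(550,296))]
print(np.round(k,4).tolist())
b=(k[0]+k[1])/2;fr=(k[2]+k[3])/2;d=b-fr;print('len',np.linalg.norm(d),'w',np.linalg.norm(k[0]-k[1]),np.linalg.norm(k[2]-k[3]),'yaw',np.degrees(np.arctan2(d[1],d[0])),(b+fr)/2)
hsv=cv2.cvtColor(c['frame'],cv2.COLOR_RGB2HSV).astype(int);f=c['frame'].astype(int)
m=(f[...,0]>f[...,1]*2)&(f[...,0]>f[...,2]*1.5);m[:215]=0;m[240:]=0;m[:,:325]=0;m[:,345:]=0
for v,u in np.argwhere(m): print(u,v,f[v,u],P[v,u].round(3))
for p in((41,250,.104),(243,250,.104),(142,152,.104),(142,347,.104)):print(g(*p).round(4))
for p in((236,158,.03),(298,361,.03),(97,418,.03)):print(g(*p).round(4))
E
```

```text
[[0.6142, -0.1502, 0.125], [0.6079, -0.2095, 0.125], [0.4868, -0.1912, 0.125], [0.4918, -0.138, 0.125]]
len 0.12267567181318795 w 0.05963099209239784 0.05343601323568088 yaw -7.144053140049274 [ 0.55018476 -0.17220899  0.125     ]
340 216 [9 2 0] [ 0.494 -0.19   0.066]
340 218 [17  7  5] [ 0.486 -0.189  0.07 ]
325 219 [16  4  0] [ 0.489 -0.139  0.04 ]
326 219 [22  4  0] [ 0.481 -0.138  0.084]
332 220 [65 29 11] [ 0.474 -0.157  0.097]
333 220 [137  41  31] [ 0.471 -0.158  0.113]
334 220 [110  30  24] [ 0.473 -0.163  0.103]
335 220 [103  44  27] [ 0.478 -0.17   0.074]
332 221 [21  3  4] [ 0.471 -0.157  0.096]
333 221 [166  38  36] [ 0.466 -0.157  0.122]
334 221 [160  63  62] [ 0.466 -0.16   0.121]
335 221 [165  49  48] [ 0.466 -0.164  0.12 ]
332 222 [16  2  2] [ 0.466 -0.156  0.104]
333 222 [165  46  40] [ 0.463 -0.157  0.121]
334 222 [160  56  52] [ 0.463 -0.16   0.12 ]
335 222 [164  33  28] [ 0.463 -0.164  0.122]
333 223 [166  57  53] [ 0.46  -0.157  0.118]
334 223 [159  53  45] [ 0.46  -0.16   0.119]
335 223 [142  35  29] [ 0.458 -0.163  0.129]
333 224 [164  61  55] [ 0.456 -0.157  0.119]
334 224 [160  51  47] [ 0.456 -0.16   0.121]
335 224 [158  49  47] [ 0.456 -0.163  0.12 ]
333 225 [165  63  58] [ 0.453 -0.156  0.121]
334 225 [158  40  30] [ 0.453 -0.16   0.117]
335 225 [144  33  29] [ 0.453 -0.163  0.119]
332 226 [24  0  0] [ 0.451 -0.154  0.114]
333 226 [167  61  51] [ 0.45  -0.156  0.119]
334 226 [164  36  28] [ 0.449 -0.16   0.121]
333 227 [105  46  43] [ 0.446 -0.156  0.119]
334 227 [117   6   4] [ 0.446 -0.159  0.12 ]
[0.5495 0.2992 0.104 ]
[0.5444 0.1238 0.104 ]
[0.6355 0.2117 0.104 ]
[0.4616 0.2113 0.104 ]
[0.6495 0.1354 0.03  ]
[0.4578 0.0814 0.03  ]
[0.4114 0.2621 0.03  ]
```

Request:
{"api": "apply_moves", "payload": {"targets": [[1,-0.0257,0.0247,0.0015,0,0,0],[1,-0.0257,0.0247,0.0015,0,0,0],[1,-0.0257,0.0247,0.0015,0,0,0],[1,-0.0257,0.0247,0.0015,0,0,0],[1,-0.0257,0.0247,0.0015,0,0,0],[1,-0.0257,0.0247,0.0015,0,0,0],[1,-0.0257,0.0247,0.0015,0,0,0],[1,-0.0257,0.0247,0.0015,0,0,0],[1,-0.0257,0.0247,0.0015,0,0,0],[1,-0.0257,0.0247,0.0015,0,0,0],[1,-0.0257,0.0247,0.0015,0,0,0],[1,-0.0257,0.0247,0.0015,0,0,0],[1,-0.0257,0.0247,0.0015,0,0,0],[1,-0.0257,0.0247,0.0015,0,0,0],[1,0,0,0,0,0,-0.079],[1,0,0,0,0,0,-0.079],[1,0,0,0,0,0,-0.079],[1,0,0,0,0,0,-0.079],[1,0,0,0,0,0,-0.079],[1,0,0,0,0,0,-0.079]], "newtons": 4}}

```text
time_s: 1.77
tcp_pos: [0.4603, -0.1603, 0.2243]
eef_rot: [180.0, -0.0, -113.7]
contact_force: [0.1, -0.2, 0.3]
gripper_width: 0.0879
gripper_force: 0.0
```

Request:
{"api": "apply_moves", "payload": {"targets": [[1,0,0,0,0,0,-0.0792],[1,0,0,0,0,0,-0.0792],[1,0,0,0,0,0,-0.0792],[1,0,0,0,0,0,-0.0792],[1,0,0,0,0,0,-0.0792],[1,0,0,0,0,0,-0.0792],[1,0,0,0,0,0,-0.0792],[1,0,0,0,0,0,-0.0792],[1,0,0,0,0,0,-0.0792],[1,0,0,0,0,0,-0.0792],[1,0,0,0,0,0,-0.0792],[1,0,0,0,0,0,-0.0792],[1,0,0,0,0,0,-0.0792],[1,0,0,0,0,0,-0.0792],[1,0,0,0,0,0,-0.0792],[1,0,0,0,0,0,0],[1,0,0,0,0,0,0]]}}

```text
time_s: 3.18
tcp_pos: [0.4603, -0.1604, 0.2244]
eef_rot: [-180.0, 0.0, -7.4]
contact_force: [0.1, -0.4, -0.4]
gripper_width: 0.0877
gripper_force: 0.0
```

```bash
python3 - <<'E'
from h import *
c=snap('wrist','w1');s=get_state();print(s['tcp_pos'],s['eef_rot'],s['joints'],c['T'].round(3).tolist(),c['camera_matrix'][0,0])
E
```

```text
[ 0.46035712 -0.16039749  0.22440268] [-1.79999222e+02  1.92776370e-02 -7.42716496e+00] [ 3.95546987e+00  3.61952408e+00 -2.41140180e+01 -5.15919750e-03
 -6.22852030e+01  7.86197652e+01] [[-0.128, -0.957, -0.261, 0.53], [-0.992, 0.124, 0.034, -0.169], [-0.001, 0.264, -0.965, 0.364], [0.0, 0.0, 0.0, 1.0]] 297.66309354734716
```

View pics/w1.png

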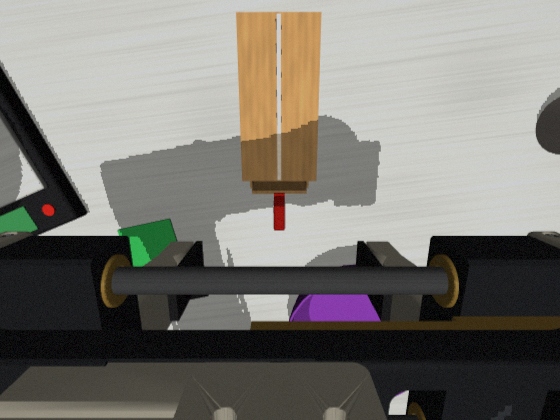

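The wrist view shows the carton's top with corners at (237,12), (321,12), (317,181) and (243,181), and the red tab at x 274–285, y 193–230. I'll refine the poses from it.

```bash
python3 - <<'E'
from h import *
c=dict(np.load('pics/w1.npz'));P=cloud(c)
k=[bp(c,*p,.125) for p in((237,12),(321,12),(317,181),(243,181))]
b=(k[0]+k[1])/2;fr=(k[2]+k[3])/2;d=b-fr;print(np.round(k,4).tolist(),'len',np.linalg.norm(d),'w',np.linalg.norm(k[0]-k[1]),np.linalg.norm(k[2]-k[3]),'yaw',np.degrees(np.arctan2(d[1],d[0])),(b+fr)/2)
f=c['frame'].astype(int);m=(f[...,0]>f[...,1]*2.5)&(f[...,0]>f[...,2]*2.5);m[:,:265]=0;m[:,295:]=0;m[235:]=0;m[:190]=0
for v in range(190,233,3):
    uu=np.where(m[v])[0]
    if len(uu):print(v,uu.min(),uu.max(),P[v,uu].mean(0).round(4),(P[v,uu.min()]-P[v,uu.max()]).round(3))
print(P[60,279],P[150,260],P[188,270])
E
```

```text
[[0.612, -0.1496, 0.125], [0.6044, -0.2082, 0.125], [0.4852, -0.194, 0.125], [0.4928, -0.1345, 0.125]] len 0.12013804208532025 w 0.05914267898764269 0.05997564156136671 yaw -7.007922939009829 [ 0.54861693 -0.17158373  0.125     ]
193 274 284 [ 0.4735 -0.1614  0.0976] [0.001 0.009 0.001]
196 274 284 [ 0.4711 -0.1611  0.0993] [0.001 0.009 0.001]
199 274 283 [ 0.4699 -0.1605  0.106 ] [ 0.001  0.008 -0.001]
202 274 283 [ 0.4688 -0.1604  0.1125] [ 0.001  0.008 -0.001]
205 274 283 [ 0.4677 -0.1602  0.1187] [0.001 0.008 0.001]
208 274 283 [ 0.4658 -0.16    0.1217] [ 0.001  0.008 -0.002]
211 274 283 [ 0.4632 -0.1597  0.1214] [ 0.     0.008 -0.002]
214 274 283 [ 0.4604 -0.1593  0.1209] [0.001 0.008 0.   ]
217 274 283 [ 0.4576 -0.1589  0.1204] [ 0.001  0.008 -0.001]
220 274 283 [ 0.4623 -0.16    0.1445] [ 0.076 -0.007  0.245]
223 274 283 [ 0.4519 -0.1582  0.1191] [0.001 0.008 0.   ]
226 274 283 [ 0.4491 -0.1578  0.1189] [ 0.001  0.008 -0.001]
229 275 283 [ 0.4462 -0.1579  0.1184] [0.001 0.007 0.   ]
[ 0.57763672 -0.17494416  0.1253293 ] [ 0.51554345 -0.15182232  0.12572566] [ 0.47786633 -0.15347297  0.09083606]
```

Request:
{"api": "apply_moves", "payload": {"targets": [[1,-0.001,-0.001,0.02,0,0,0],[1,0,0,0.02,0,0,0],[1,0,0,0.02,0,0,0],[1,0,0,0.02,0,0,0],[1,0,0,0.02,0,0,0],[1,0,0,0.016,0,0,0],[1,0,0,0,0,0,0],[0,0,0,0,0,0,0],[0,0,0,0,0,0,0],[0,0,0,0,0,0,0],[0,0,0,0,0,0,0],[0,0,0,0,0,0,0],[0,0,0,0,0,0,0],[0,0,0,0,0,0,0],[0,0,0,0,0,0,0]], "newtons": 5}}

```text
time_s: 4.48
tcp_pos: [0.4597, -0.1593, 0.1087]
eef_rot: [-180.0, -0.0, -7.2]
contact_force: [1.1, 0.1, -1.0]
gripper_width: 0.0398
gripper_force: 0.0
```

```bash
python3 - <<'E'
import numpy as np
# world arc of the tab, tool tilts with it by k*(th-th0); hinge at z .024
r=.0896;a0=np.arctan2(17,88);th0=.163;th=np.linspace(th0,1.14,19);k=.55
o=r*np.sin(a0+th);z=r*np.cos(a0+th);tilt=k*(th-th0)
for i in range(18):
    do,dz=o[i+1]-o[i],z[i+1]-z[i];t=tilt[i]
    # tool: zt=(fwd,up)=(sin t,-cos t) ; xt=(cos t, sin t); motion fwd=-do, up=dz
    f,u=-do,dz;print(round(f*np.cos(t)+u*np.sin(t),4),round(f*np.sin(t)-u*np.cos(t),4),round(np.degrees(tilt[i+1]-t)/90,4))
E
```

```text
-0.0045 0.0018 0.019
-0.0045 0.0019 0.019
-0.0044 0.002 0.019
-0.0044 0.0021 0.019
-0.0043 0.0022 0.019
-0.0043 0.0023 0.019
-0.0042 0.0024 0.019
-0.0041 0.0025 0.019
-0.0041 0.0027 0.019
-0.004 0.0027 0.019
-0.0039 0.0028 0.019
-0.0039 0.0029 0.019
-0.0038 0.003 0.019
-0.0037 0.0031 0.019
-0.0036 0.0032 0.019
-0.0036 0.0033 0.019
-0.0035 0.0034 0.019
-0.0034 0.0035 0.019
```

Request:
{"api": "apply_moves", "payload": {"targets": [[0,0,0,0,0,0,0],[0,0,0,0,0,0,0],[0,0,0,0,0,0,0],[0,0,0,0,0,0,0],[0,0,0,0,0,0,0],[0,0,0,0,0,0,0],[0,0,0,0,0,0,0],[0,0,0,0,0,0,0]]}}

```text
time_s: 5.15
tcp_pos: [0.4596, -0.1593, 0.1085]
eef_rot: [180.0, 0.0, -7.2]
contact_force: [-0.6, -0.5, -0.3]
gripper_width: 0.0101
gripper_force: 5.0
```

Gripped: the opening is 10.1 mm at 5 N. Now the arc.

Request:
{"api": "apply_moves", "payload": {"targets": [[0,-0.0045,0,0.0018,0,0.019,0],[0,-0.0045,0,0.0019,0,0.019,0],[0,-0.0044,0,0.002,0,0.019,0],[0,-0.0044,0,0.0021,0,0.019,0],[0,-0.0043,0,0.0022,0,0.019,0],[0,-0.0043,0,0.0023,0,0.019,0],[0,-0.0042,0,0.0024,0,0.019,0],[0,-0.0041,0,0.0025,0,0.019,0],[0,-0.0041,0,0.0027,0,0.019,0]]}}

```text
time_s: 5.9
tcp_pos: [0.4247, -0.1544, 0.0849]
eef_rot: [-179.9, -15.6, -7.2]
contact_force: [1.1, -3.6, 1.0]
gripper_width: 0.0102
gripper_force: 5.0
```

Request:
{"api": "apply_moves", "payload": {"targets": [[0,-0.004,0,0.0027,0,0.019,0],[0,-0.0039,0,0.0028,0,0.019,0],[0,-0.0039,0,0.0029,0,0.019,0],[0,-0.0038,0,0.003,0,0.019,0],[0,-0.0037,0,0.0031,0,0.019,0],[0,-0.0036,0,0.0032,0,0.019,0],[0,-0.0036,0,0.0033,0,0.019,0],[0,-0.0035,0,0.0034,0,0.019,0],[0,0,0,0,0,0,0]]}}

```text
time_s: 6.65
tcp_pos: [0.4171, -0.1802, 0.0697]
eef_rot: [-175.8, -26.8, -7.7]
contact_force: [-2.9, 0.6, 2.3]
gripper_width: 0.0126
gripper_force: 5.0
```

```bash
python3 - <<'E'
from h import *
c=snap('top','t2');s=get_state();print(s['tcp_pos'],s['eef_rot'],s['joints'],s['contact_force'])
P=cloud(c);f=c['frame'];cv2.imwrite('pics/t2c.png',cv2.resize(f[150:290,260:420,::-1],(640,560),interpolation=cv2.INTER_CUBIC))
E
```

```text
[ 0.41748043 -0.18003193  0.069995  ] [-175.77403395  -26.71787143   -7.65039565] [  1.56435285   3.07102523 -58.24771462  -1.8605214   -1.65646556
  83.63607017] [-3.59948117  0.03034283  2.65409849]
```

View pics/t2c.png

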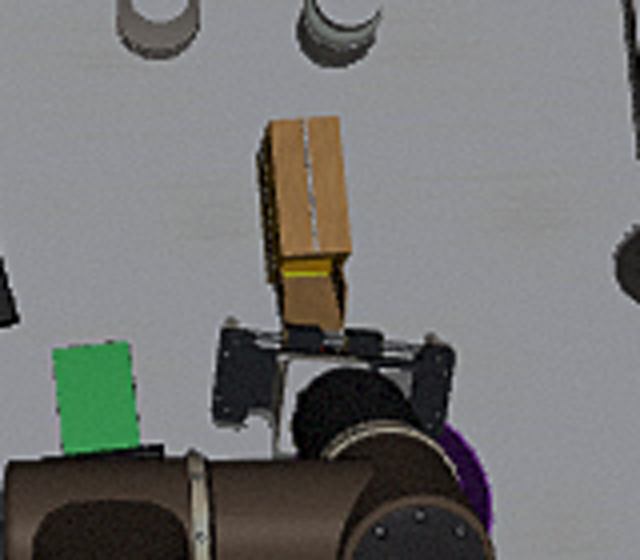

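The arm hit the limits of joints 3 and 5 and drifted sideways, which yawed the carton about 7°. The crop shows the tab still held at about (345,340), with the spout mostly out. I'll take the tilt back off.

Request:
{"api": "apply_moves", "payload": {"targets": [[0,0,0,0,0,-0.03,0],[0,0,0,0,0,-0.03,0],[0,0,0,0,0,-0.03,0],[0,0,0,0,0,-0.03,0]]}}

```text
time_s: 7.03
tcp_pos: [0.4183, -0.1799, 0.0711]
eef_rot: [-176.1, -15.9, -6.7]
contact_force: [-0.5, 2.3, -0.6]
gripper_width: 0.0121
gripper_force: 5.1
```

```bash
python3 - <<'E'
from h import *
s=get_state();print(s['tcp_pos'],s['eef_rot'],s['joints'],s['contact_force'])
E
```

```text
[ 0.41834444 -0.179909    0.07112762] [-176.11914584  -15.88059752   -6.73113064] [ -0.31898483   5.33787256 -47.65667764  -5.91496233 -20.90394469
  89.35749421] [-0.5126669   2.25896143 -0.60526884]
```

Request:
{"api": "apply_moves", "payload": {"targets": [[0,-0.002,0,0.0025,0,-0.022,0],[0,-0.002,0,0.0025,0,-0.022,0],[0,-0.0018,0,0.0026,0,-0.022,0],[0,-0.0017,0,0.0027,0,-0.022,0],[0,-0.0016,0,0.0028,0,-0.022,0],[0,-0.0014,0,0.003,0,-0.02,0],[0,-0.0012,0,0.003,0,-0.02,0],[0,-0.001,0,0.003,0,-0.02,0],[0,0,0,0.002,0,0,0]]}}

```text
time_s: 7.78
tcp_pos: [0.41, -0.1776, 0.0448]
eef_rot: [-176.3, -0.6, -5.7]
contact_force: [-4.0, 1.1, 5.0]
gripper_width: 0.0119
gripper_force: 6.4
```

```bash
python3 - <<'E'
from h import *
c=snap('top','t3');s=get_state();print(s['tcp_pos'],s['eef_rot'],s['joints'],s['contact_force'])
f=c['frame'];cv2.imwrite('pics/t3c.png',cv2.resize(f[150:290,260:420,::-1],(640,560),interpolation=cv2.INTER_CUBIC))
E
```

```text
[ 0.40970022 -0.1775131   0.04437212] [-176.30483298   -0.67475275   -5.71680987] [ -1.32872597  13.68685488 -38.91402891  -6.10042944 -36.5988791
  90.50755176] [-0.1614412   2.3047964   2.38910418]
```

View pics/t3c.png

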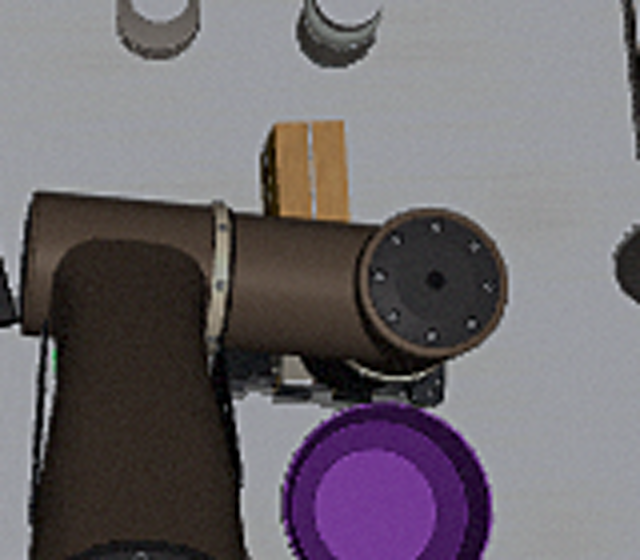

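Request:
{"api": "apply_moves", "payload": {"targets": [[1,0,0,0,0,0,0],[1,0,0,0,0,0,0],[1,0,0,0,0,0,0],[1,0,0,0,0,0,0],[1,0,0,0,0,0,0],[1,0,0,0,0,0,0],[1,0,0,0,0,0,0],[1,0,0,-0.02,-0.04,-0.007,0],[1,0,0,-0.03,0,0,0],[1,0,0,-0.04,0,0,0],[1,0,0,-0.04,0,0,0],[1,0,0,-0.04,0,0,0],[1,0,0,-0.03,0,0,0],[1,0.01,0,0,0,0,0],[1,0.01,0,0,0,0,0],[1,0,0,0,0,0,0]]}}

```text
time_s: 9.17
tcp_pos: [0.4297, -0.181, 0.2442]
eef_rot: [-179.8, -0.2, -5.7]
contact_force: [-0.6, -0.5, 0.0]
gripper_width: 0.0879
gripper_force: 0.0
```

```bash
python3 - <<'E'
from h import *
c=snap('wrist','w4');s=get_state();print(s['tcp_pos'],s['eef_rot'],s['joints'],s['contact_force'])
E
```

```text
[ 0.42851192 -0.18094633  0.24338896] [-1.79827522e+02 -3.44174161e-02 -5.73177207e+00] [  1.31772878   0.44548534 -24.75494357  -0.18459468 -64.74436092
  83.02922932] [-1.09612562  0.5894632  -1.62280059]
```

View pics/w4.png

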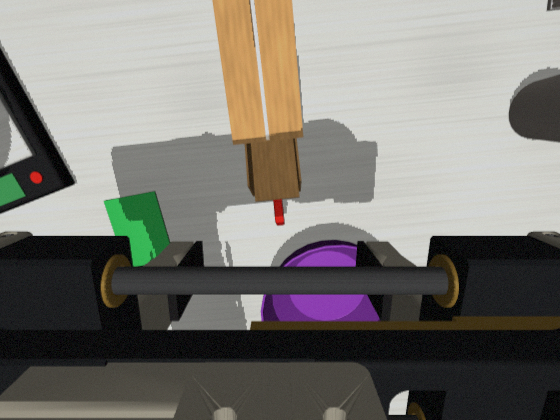

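The wrist view shows the spout out. The flap is at x 248–300, y 143–200, the tab at (279,212), and the carton's front top corners at (234,143) and (302,135). Next: the flap angle and carton pose.

```bash
python3 - <<'E'
from h import *
c=dict(np.load('pics/w4.npz'));P=cloud(c)
A,B,L,Rr=[bp(c,*p,.125) for p in((234,143),(302,135),(214,0),(290,0))]
fr=(A+B)/2;print(np.round([A,B,L,Rr],4).tolist(),np.linalg.norm(A-B))
for a,b in((A,L),(B,Rr)):d=b-a;print('yaw',np.degrees(np.arctan2(d[1],d[0])))
d=A-B;print('yaw from front',np.degrees(np.arctan2(-d[0],d[1])))
f=P[165:192,262:288].reshape(-1,3);n=np.linalg.svd(f-f.mean(0))[2][2];n*=np.sign(n[2]);print('flap n',n,f.mean(0),'angle from horiz',np.degrees(np.arccos(n[2])))
for p in((275,145),(275,160),(275,190),(276,198),(279,215),(280,221)):print(p,P[p[1],p[0]].round(4))
t=P[...,2];m=(abs(t-.125)<.006);m[:,:200]=0;m[:,310:]=0;m[145:]=0
q=P[m];print(q.mean(0),m.sum());r=cv2.minAreaRect(q[:,:2].astype(np.float32));print(r)
E
```

```text
[[0.4918, -0.1477, 0.125], [0.4927, -0.2057, 0.125], [0.5982, -0.1473, 0.125], [0.5924, -0.2045, 0.125]] 0.058036117764911375
yaw 0.2249277625425059
yaw 0.6679793115226718
yaw from front 0.8368632453854282
flap n [0.22243508 0.97475459 0.01939397] [ 0.44689042 -0.17610174  0.04850003] angle from horiz 88.88873758678801
(275, 145) [ 0.4823 -0.18    0.0286]
(275, 160) [ 0.4659 -0.1785  0.0375]
(275, 190) [ 0.4338 -0.1754  0.0525]
(276, 198) [ 0.4257 -0.1758  0.0581]
(279, 215) [ 0.407  -0.1773  0.0629]
(280, 221) [ 0.4006 -0.1778  0.0653]
[ 0.54615939 -0.17580091  0.12551363] 10606
((0.5447356700897217, -0.17605260014533997), (0.10761506110429764, 0.06026311218738556), 0.2393185943365097)
```

The spout is fully out: the flap rises outward at 27°. The carton is now at about (.551,-.176) with yaw about 0.4°. I'll go to the grasp and, with that data, fit a simple arm model to check the pouring pose.

Request:
{"api": "apply_moves", "payload": {"targets": [[1,0,0,0,0,0,-0.068],[1,0.0306,-0.0013,0,0,0,0],[1,0.0306,-0.0013,0,0,0,0],[1,0.0306,-0.0013,0,0,0,0],[1,0.0306,-0.0013,0,0,0,0],[1,0,0,0.025,0,0,0],[1,0,0,0.025,0,0,0],[1,0,0,0.025,0,0,0],[1,0,0,0.025,0,0,0],[1,0,0,0.022,0,0,0],[1,0,0,0.018,0,0,0],[1,0,0,0,0,0,0],[0.5,0,0,0,0,0,0],[0.5,0,0,0,0,0,0],[0.5,0,0,0,0,0,0],[0.5,0,0,0,0,0,0],[0.5,0,0,0,0,0,0],[0.5,0,0,0,0,0,0],[0.5,0,0,0,0,0,0]], "newtons": 20}}

```text
time_s: 10.8
tcp_pos: [0.5519, -0.1748, 0.106]
eef_rot: [-179.9, -0.3, 0.4]
contact_force: [0.4, -1.4, 5.6]
gripper_width: 0.06
gripper_force: 19.8
```

```bash
cat > kin.py <<'E'
import numpy as np
from scipy.optimize import least_squares
from plant import get_state
D=[([.26627,-.61981,.24471],[-50.243,20.587,.639,-70.137]),([.46036,-.16040,.22440],[3.955,3.6195,-24.114,-62.285]),([.42851,-.18095,.24339],[1.318,.4455,-24.755,-64.744]),([.41748,-.18003,.0700],[1.564,3.071,-58.248,-1.656])]
s=get_state();print(s['tcp_pos'],s['eef_rot'],s['joints'],s['gripper_width'],s['gripper_force'],s['contact_force'])
D.append((list(s['tcp_pos']),list(np.r_[s['joints'][:3],s['joints'][4]])))
rad=np.radians
def fk(p,j2,j3,pit):
    a,L2,L3,de,d,Lt=p;ph=rad(j2-j3)+de
    return np.array([a+L2*np.sin(rad(j2))+L3*np.cos(ph)+Lt*np.cos(rad(pit)),d+L2*np.cos(rad(j2))-L3*np.sin(ph)-Lt*np.sin(rad(pit))])
def res(p):
    o=[]
    for t,(j1,j2,j3,j5) in D:
        u=t[0]*np.cos(rad(j1))+t[1]*np.sin(rad(j1));o+=list(fk(p,j2,j3,j2-j3-j5)-[u,t[2]])
    return np.r_[np.array(o),1e-3*(p-np.array([0,.5,.5,0,.3,.25]))]
f=least_squares(res,[0,.5,.5,0,.3,.25]);print(f.x.round(4),(f.fun[:10]*1e3).round(1))
for r in(.6,.65,.7):
  for z in(.26,.30):
    u=np.sqrt(r*r-.192**2)
    for tilt in(0,30,45,55):
        g=least_squares(lambda q:fk(f.x,q[0],q[1],90-tilt)-[u,z],[20,-10]);j2,j3=g.x;print(r,z,tilt,'j2 %.0f j3 %.0f j5 %.0f'%(j2,j3,j2-j3-90+tilt),g.cost<1e-8)
E
python3 kin.py
```

```text
[ 0.55185839 -0.17477365  0.10599111] [-179.87150747   -0.2690526     0.41923895] [  1.69617471  18.81747914 -21.96298731  -0.16239627 -48.94779834
  88.82972873] 0.0599890289753494 19.798096418380737 [ 0.37299517 -1.37521451  5.62262865]
[-0.0022  0.6014  0.4654 -0.0027  0.1869  0.3476] [-0.2  0.1 -0.1 -0.3  0.2  0.4 -0.1  0.2  0.2 -0.4]
0.6 0.26 0 j2 13 j3 -8 j5 -69 True
0.6 0.26 30 j2 -1 j3 -30 j5 -31 True
0.6 0.26 45 j2 -4 j3 -42 j5 -8 True
0.6 0.26 55 j2 -4 j3 -49 j5 10 True
0.6 0.3 0 j2 12 j3 -4 j5 -74 True
0.6 0.3 30 j2 -3 j3 -27 j5 -36 True
0.6 0.3 45 j2 -7 j3 -38 j5 -14 True
0.6 0.3 55 j2 -8 j3 -46 j5 3 True
0.65 0.26 0 j2 18 j3 -1 j5 -71 True
0.65 0.26 30 j2 4 j3 -25 j5 -31 True
0.65 0.26 45 j2 1 j3 -37 j5 -7 True
0.65 0.26 55 j2 1 j3 -44 j5 10 True
0.65 0.3 0 j2 17 j3 2 j5 -75 True
0.65 0.3 30 j2 2 j3 -22 j5 -36 True
0.65 0.3 45 j2 -2 j3 -33 j5 -13 True
0.65 0.3 55 j2 -3 j3 -41 j5 3 True
0.7 0.26 0 j2 22 j3 5 j5 -73 True
0.7 0.26 30 j2 9 j3 -20 j5 -32 True
0.7 0.26 45 j2 6 j3 -32 j5 -8 True
0.7 0.26 55 j2 6 j3 -39 j5 10 True
0.7 0.3 0 j2 22 j3 9 j5 -78 True
0.7 0.3 30 j2 7 j3 -16 j5 -37 True
0.7 0.3 45 j2 3 j3 -28 j5 -14 True
0.7 0.3 55 j2 2 j3 -36 j5 3 True
```

The arm model fits to 0.4 mm. Pouring towards the arm's plane is feasible, but joint 5 runs out near 50° of tilt. I'll regrip with the tool leaning 12° the other way to gain margin.

Request:
{"api": "apply_moves", "payload": {"targets": [[0.9,0,0,0,0,0,0],[0.9,0,0,0,0,0,0],[0.9,0,0,0,0,0,0],[0.9,0,0,0,0,0,0],[0.9,0,0,0,0,-0.034,0],[0.9,0,0.001,0,0,-0.034,0],[0.9,0,0,0,0,-0.034,0],[0.9,0,0,0,0,-0.033,0],[0.9,0,0,0,0,0,0],[0.5,0,0,0,0,0,0],[0.5,0,0,0,0,0,0],[0.5,0,0,0,0,0,0],[0.5,0,0,0,0,0,0],[0.5,0,0,0,0,0,0],[0.5,0,0,0,0,0,0],[0.5,0,0,0,0,0,0]], "newtons": 38}}

```text
time_s: 12.13
tcp_pos: [0.5508, -0.1756, 0.1051]
eef_rot: [-179.8, 12.0, 0.4]
contact_force: [-0.8, -0.3, 0.8]
gripper_width: 0.0596
gripper_force: 37.9
```

Request:
{"api": "apply_moves", "payload": {"targets": [[0.5,-0.0015,0,-0.007,0,0,0],[0.5,-0.003,0,-0.0145,0,0,0],[0.5,-0.0048,0,-0.0225,0,0,0],[0.5,-0.0048,0,-0.0225,0,0,0],[0.5,-0.0048,0,-0.0225,0,0,0],[0.5,-0.0048,0,-0.0225,0,0,0],[0.5,-0.0048,0,-0.0225,0,0,0],[0.5,-0.0048,0,-0.0225,0,0,0],[0.5,-0.0034,0,-0.016,0,0,0],[0.5,-0.0015,0,-0.007,-0.004,0,-0.02],[0.5,0,0,0,-0.0092,0,-0.043],[0.5,0,0,0,-0.0092,0,-0.043],[0.5,0,0,0,-0.0092,0,-0.043],[0.5,0,0,0,-0.0092,0,-0.043],[0.5,0,0,0,-0.0092,0,-0.043],[0.5,0,0,0,-0.0092,0,-0.043],[0.5,0,0,0,-0.0092,0,-0.043],[0.5,0,0,0,-0.0092,0,-0.043],[0.5,0,0,0,-0.0092,0,-0.043],[0.5,0,0,0,-0.005,0,-0.023]]}}

```text
time_s: 13.8
tcp_pos: [0.5507, -0.1757, 0.2883]
eef_rot: [-179.9, 11.9, 40.2]
contact_force: [-0.0, -0.9, -4.6]
gripper_width: 0.0597
gripper_force: 37.9
```

```bash
cat > go.py <<'E'
import sys
from h import *
t=np.array(eval(sys.argv[1]));s=get_state();Rm=R.from_euler('xyz',s['eef_rot'],degrees=True)
print(s['tcp_pos'],s['eef_rot'],s['joints'].round(1),s['gripper_width'],s['contact_force'].round(1));print('shift in tool',Rm.inv().apply(t-s['tcp_pos']).round(4),'up',Rm.inv().apply([0,0,1]).round(3))
E
python3 go.py '[.618,.269,.283]'; python3 - <<'E'
from h import *
c=snap('side','s5')
E
```

```text
[ 0.55074926 -0.17567282  0.28828754] [-179.88045724   11.89260748   40.22324881] [  5.9  14.4  -6.2   6.7 -79.4 122.5] 0.05969119051679664 [-0.  -0.9 -4.6]
shift in tool [ 0.3323 -0.2962 -0.064 ] up [-0.206 -0.002 -0.979]
```

View pics/s5.png

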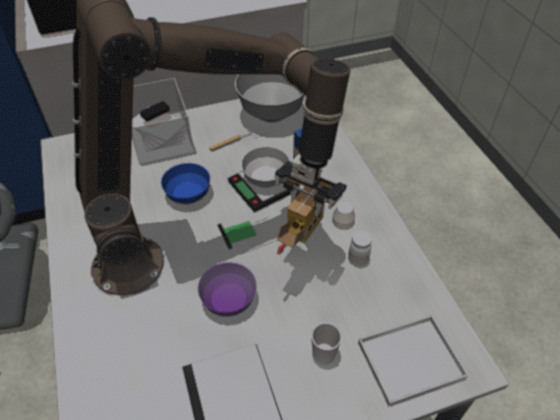

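The side view shows the carton held level at about (305,215), with the spout out and the red tab at (281,249). Nothing is disturbed. Next I carry it to beside the bowl.

Request:
{"api": "apply_moves", "payload": {"targets": [[0.5,0.0062,-0.0056,-0.0012,0,0,0],[0.5,0.0146,-0.013,-0.0028,0,0,0],[0.5,0.0208,-0.0185,-0.004,0,0,0],[0.5,0.0208,-0.0185,-0.004,0,0,0],[0.5,0.0208,-0.0185,-0.004,0,0,0],[0.5,0.0208,-0.0185,-0.004,0,0,0],[0.5,0.0208,-0.0185,-0.004,0,0,0],[0.5,0.0208,-0.0185,-0.004,0,0,0],[0.5,0.0208,-0.0185,-0.004,0,0,0],[0.5,0.0208,-0.0185,-0.004,0,0,0],[0.5,0.0208,-0.0185,-0.004,0,0,0],[0.5,0.0208,-0.0185,-0.004,0,0,0],[0.5,0.0208,-0.0185,-0.004,0,0,0],[0.5,0.0208,-0.0185,-0.004,0,0,0],[0.5,0.0208,-0.0185,-0.004,0,0,0],[0.5,0.0208,-0.0185,-0.004,0,0,0],[0.5,0.0146,-0.013,-0.0028,0,0,0],[0.5,0.0062,-0.0056,-0.0012,0,0,0],[0.5,0,0,0,0,0,0]]}}

```text
time_s: 15.43
tcp_pos: [0.6202, 0.2711, 0.2815]
eef_rot: [-179.9, 12.0, 40.0]
contact_force: [-1.3, 0.3, -4.3]
gripper_width: 0.06
gripper_force: 37.9
```

```bash
python3 go.py '[.618,.269,.283]'; python3 - <<'E'
from h import *
c=snap('top','t6');f=c['frame'];cv2.imwrite('pics/t6c.png',cv2.resize(f[120:270,160:320,::-1],(640,600),interpolation=cv2.INTER_CUBIC))
E
```

```text
[0.62018383 0.27112722 0.2815167 ] [-179.89431788   11.97078545   40.04096465] [ 40.   26.8  14.1  -0.1 -89.2  90. ] 0.06000057546375579 [-1.3  0.3 -4.3]
shift in tool [-0.0033  0.0002 -0.0008] up [-0.207 -0.002 -0.978]
```

View pics/t6c.png

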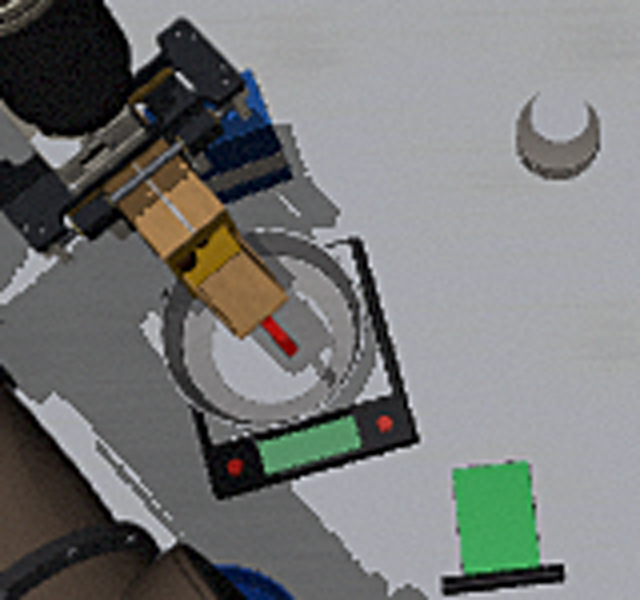

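The chute lies over the bowl centre: lip at about (245,318), tab at (280,337), bowl centre about (262,325) in the crop. Balls are visible inside the carton. Tilting now.

Request:
{"api": "apply_moves", "payload": {"targets": [[0.5,0,0,0,0,0.02,0],[0.5,0,0,0,0,0.04,0],[0.5,0,0,0,0,0.055,0],[0.5,0,0,0,0,0.055,0],[0.5,0,0,0,0,0.055,0],[0.5,0,0,0,0,0.055,0],[0.5,0,0,0,0,0.05,0],[0.5,0,0,0,0,0.02,0],[0.5,0,0,0,0,0.02,0],[0.5,0,0,0,0,0.02,0],[0.5,0,0,0,0,0.02,0],[0.5,0,0,0,0,0.02,0],[0.5,0,0,0,0,0.02,0],[0.5,0,0,0,0,0.02,0],[0.5,0,0,0,0,0.02,0],[0.5,0,0,0,0,0.02,0],[0.5,0,0,0,0,0.02,0],[0.5,0,0,0,0,0.02,0]]}}

```text
time_s: 16.98
tcp_pos: [0.6197, 0.2668, 0.2827]
eef_rot: [-179.9, -37.6, 39.8]
contact_force: [0.7, 0.8, -3.7]
gripper_width: 0.0593
gripper_force: 37.9
```

Request:
{"api": "apply_moves", "payload": {"targets": [[0.5,0,0,0,0,0,0],[0.5,0,0,0,0,0,0],[0.5,0,0,0,0,0,0],[0.5,0,0,0,0,0,0],[0.5,0,0,0,0,0,0],[0.5,0,0,0,0,0,0],[0.5,0,0,0,0,0,0],[0.5,0,0,0,0,0,0]]}}

```text
time_s: 17.65
tcp_pos: [0.6205, 0.2687, 0.2826]
eef_rot: [-179.9, -37.6, 39.9]
contact_force: [-0.2, -0.4, -3.6]
gripper_width: 0.06
gripper_force: 37.9
```

```bash
python3 go.py '[.618,.269,.283]'; python3 - <<'E'
from h import *
c=snap('top','t7');P=cloud(c);f=c['frame'].astype(int)
w=f[160:240,190:270];P=P[160:240,190:270]
m=((w.max(-1)<75)&(w[...,0]>w[...,2]+10)&(P[...,2]<.1)&(np.hypot(P[...,0]-.549,P[...,1]-.2115)<.085)).astype(np.uint8)
n,l,st,ce=cv2.connectedComponentsWithStats(m)
for i in range(1,n):
    if st[i,4]>3:print(st[i],ce[i].round(1),P[l==i].mean(0).round(3),w[l==i].mean(0).round())
E
```

```text
[0.62049646 0.26872816 0.28262353] [-179.9055149   -37.57966315   39.92564437] [ 39.8   2.7 -27.2  -0.4 -22.5  90.5] 0.06002881219267608 [-0.2 -0.4 -3.6]
shift in tool [-0.0011 -0.0018 -0.0014] up [ 0.61  -0.001 -0.793]
```

Request:
{"api": "apply_moves", "payload": {"targets": [[0.5,0,0,0,0,0.02,0],[0.5,0,0,0,0,0.02,0],[0.5,0,0,0,0,0.02,0],[0.5,0,0,0,0,0,0],[0.5,0,0,0,0,0,0],[0.5,0,0.004,0,0,0,0],[0.5,0,-0.004,0,0,0,0],[0.5,0,0.004,0,0,0,0],[0.5,0,-0.004,0,0,0,0],[0.5,0,0,0,0,0,0],[0.5,0,0,0,0,0,0],[0.5,0,0,0,0,0,0]]}}

```text
time_s: 18.7
tcp_pos: [0.6206, 0.2688, 0.2829]
eef_rot: [-179.9, -43.0, 39.9]
contact_force: [0.0, 0.2, -3.6]
gripper_width: 0.06
gripper_force: 37.9
```

Request:
{"api": "apply_moves", "payload": {"targets": [[0.5,0,0,0,0,-0.03,0],[0.5,0,0,0,0,-0.06,0],[0.5,0,0,0,0,-0.06,0],[0.5,0,0,0,0,-0.06,0],[0.5,0,0,0,0,-0.06,0],[0.5,0,0,0,0,-0.06,0],[0.5,0,0,0,0,-0.06,0],[0.5,0,0,0,0,-0.06,0],[0.5,0,0,0,0,-0.06,0],[0.5,0,0,0,0,-0.06,0],[0.5,0,0,0,0,-0.04,0],[0.5,0,0,0,0,0,0],[0.5,0,0,0,0,0,0]]}}

```text
time_s: 19.78
tcp_pos: [0.6214, 0.2696, 0.2809]
eef_rot: [-179.9, 11.9, 40.0]
contact_force: [-0.1, -0.9, -3.7]
gripper_width: 0.0603
gripper_force: 37.9
```

```bash
python3 go.py '[.55,-.176,.285]'; python3 - <<'E'
from h import *
for i in range(3): c=capture('top');print(get_state()['contact_force'].round(2))
E
```

```text
[0.62138974 0.26964936 0.28088046] [-179.89003367   11.88352937   40.01309197] [ 39.9  26.9  14.   -0.1 -89.   90.1] 0.060334610782388415 [-0.1 -0.9 -3.7]
shift in tool [-0.3347  0.2955  0.0657] up [-0.206 -0.002 -0.979]
[ 0.36 -0.15 -2.97]
[-0.36  0.02 -2.14]
[-0.07 -0.64 -3.  ]
```

Request:
{"api": "apply_moves", "payload": {"targets": [[0.5,-0.0063,0.0055,0.0012,0,0,0],[0.5,-0.0146,0.013,0.0029,0,0,0],[0.5,-0.0209,0.0185,0.0041,0,0,0],[0.5,-0.0209,0.0185,0.0041,0,0,0],[0.5,-0.0209,0.0185,0.0041,0,0,0],[0.5,-0.0209,0.0185,0.0041,0,0,0],[0.5,-0.0209,0.0185,0.0041,0,0,0],[0.5,-0.0209,0.0185,0.0041,0,0,0],[0.5,-0.0209,0.0185,0.0041,0,0,0],[0.5,-0.0209,0.0185,0.0041,0,0,0],[0.5,-0.0209,0.0185,0.0041,0,0,0],[0.5,-0.0209,0.0185,0.0041,0,0,0],[0.5,-0.0209,0.0185,0.0041,0,0,0],[0.5,-0.0209,0.0185,0.0041,0,0,0],[0.5,-0.0209,0.0185,0.0041,0,0,0],[0.5,-0.0209,0.0185,0.0041,0,0,0],[0.5,-0.0146,0.013,0.0029,0,0,0],[0.5,-0.0063,0.0055,0.0012,0,0,0],[0.5,0,0,0,0,0,0]]}}

```text
time_s: 21.52
tcp_pos: [0.5482, -0.1791, 0.2883]
eef_rot: [180.0, 11.8, 39.8]
contact_force: [0.6, 1.9, -3.2]
gripper_width: 0.0598
gripper_force: 37.9
```

```bash
python3 go.py '[.55,-.176,.285]'; python3 - <<'E'
from h import *
c=snap('top','t8');f=c['frame'];a=cv2.resize(f[165:245,185:285,::-1],(500,400),interpolation=cv2.INTER_CUBIC)
P=cloud(c);m=(np.abs(np.hypot(P[...,0]-.549,P[...,1]-.2115)-.087)<.02)&(P[...,2]>.098)&(P[...,2]<.108);print(m.sum(),(P[m].max(0)+P[m].min(0))/2)
c=snap('side','s8');f=c['frame'];b=cv2.resize(f[120:220,210:310,::-1],(300,300),interpolation=cv2.INTER_CUBIC)
o=np.zeros((400,800,3),np.uint8);o[:,:500]=a;o[:300,500:]=b;cv2.imwrite('pics/chk.png',o)
E
```

```text
[ 0.54819501 -0.17914888  0.28825113] [179.99600887  11.795938    39.8422333 ] [  5.6  14.1  -6.5   6.7 -79.2 122.4] 0.05977369858107455 [ 0.6  1.9 -3.2]
shift in tool [ 0.004  -0.0013  0.0025] up [-0.204  0.    -0.979]
147 [0.54993872 0.22819496 0.10296315]
```

View pics/chk.png

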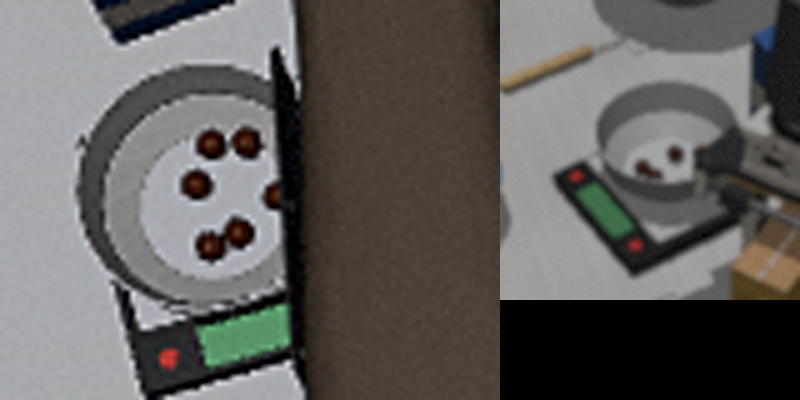

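The crop shows all six balls in the bowl, at about (210,144), (247,142), (196,184), (278,194), (238,233) and (210,246), and the bowl is still on the scale. Now I set the carton down here.

Request:
{"api": "apply_moves", "payload": {"targets": [[0.5,0.002,0,0.01,0,0,0],[0.5,0.0042,0,0.02,0,0,0],[0.5,0.0042,0,0.02,0,0,0],[0.5,0.0042,0,0.02,0,0,0],[0.5,0.0042,0,0.02,0,0,0],[0.5,0.0042,0,0.02,0,0,0],[0.5,0.0042,0,0.02,0,0,0],[0.5,0.0042,0,0.02,0,0,0],[0.5,0.002,0,0.01,0,0,0],[0.5,0.0012,0,0.006,0,0,0],[0.5,0.001,0,0.005,0,0,0],[0.5,0.0006,0,0.003,0,0,0],[0.5,0,0,0,0,0,0]]}}

```text
time_s: 22.7
tcp_pos: [0.5493, -0.177, 0.1095]
eef_rot: [-179.9, 11.9, 40.0]
contact_force: [0.3, -1.5, -3.2]
gripper_width: 0.06
gripper_force: 37.9
```

```bash
python3 go.py '[.5482,-.1791,.1055]'
```

```text
[ 0.54932657 -0.17704584  0.10952922] [-179.94092684   11.87992682   40.00897637] [  5.8  22.5 -19.9   7.8 -57.7 119.5] 0.06000421203837532 [ 0.3 -1.5 -3.2]
shift in tool [-0.0013  0.0009  0.0044] up [-0.206 -0.001 -0.979]
```

Request:
{"api": "apply_moves", "payload": {"targets": [[0.5,0.0003,0,0.0015,0,0,0],[0.5,0.0003,0,0.0015,0,0,0],[0.5,0,0,0.0008,0,0,0],[0.5,0,0,0,0,0,0]]}}

```text
time_s: 23.03
tcp_pos: [0.5489, -0.1774, 0.1058]
eef_rot: [-179.9, 11.9, 40.0]
contact_force: [0.7, 0.2, -4.1]
gripper_width: 0.0596
gripper_force: 37.9
```

Request:
{"api": "apply_moves", "payload": {"targets": [[0.5,0,0,0.0007,0,0,0],[0.5,0,0,0.0007,0,0,0],[0.5,0,0,0,0,0,0]]}}

```text
time_s: 23.28
tcp_pos: [0.5491, -0.1774, 0.1051]
eef_rot: [-180.0, 11.9, 40.0]
contact_force: [-0.6, 2.2, 4.4]
gripper_width: 0.0597
gripper_force: 37.9
```

The carton is touching down: the vertical force went from -4.1 to +4.4 N. I'll release and withdraw along the tool axis.

Request:
{"api": "apply_moves", "payload": {"targets": [[0.95,0,0,0,0,0,0],[0.95,0,0,0,0,0,0],[0.95,0,0,0,0,0,0],[0.95,0,0,0,0,0,0],[0.95,0,0,0,0,0,0],[0.95,0,0,-0.01,0,0,0],[0.95,0,0,-0.02,0,0,0],[0.95,0,0,-0.03,0,0,0],[0.95,0,0,-0.03,0,0,0],[0.95,0,0,-0.03,0,0,0],[0.95,0,0,-0.03,0,0,0],[0.95,0,0,-0.01,0,0,0],[0.95,0,0,0,0,0,0],[0.95,0,0,0,0,0,0]]}}

```text
time_s: 24.45
tcp_pos: [0.5742, -0.1563, 0.2614]
eef_rot: [-180.0, 11.8, 40.0]
contact_force: [-0.2, -0.5, -0.8]
gripper_width: 0.0834
gripper_force: 0.0
```

```bash
python3 go.py '[.5,-.18,.25]'; python3 - <<'E'
from h import *
for n in('wrist','side','top'):
    c=snap(n,'e'+n);P=cloud(c);f=cv2.cvtColor(c['frame'],cv2.COLOR_RGB2HSV).astype(int)
    m=(np.hypot(P[...,0]-.549,P[...,1]+.177)<.06)&(abs(P[...,2]-.125)<.012)&(f[...,1]>60)
    q=P[m];print(n,m.sum())
    if m.sum()>80:
        q=q[abs(q[:,2]-np.median(q[:,2]))<.006];A=np.c_[q[:,:2]-q[:,:2].mean(0),np.ones(len(q))];print(np.linalg.lstsq(A,q[:,2],rcond=None)[0],cv2.minAreaRect(q[:,:2].astype(np.float32)))
E
```

```text
[ 0.5742206  -0.15627608  0.26142506] [-179.95546187   11.81889276   39.99503308] [  7.5  17.   -6.    6.4 -77.1 120.5] 0.08341470257395554 [-0.2 -0.5 -0.8]
shift in tool [-0.0682 -0.0295  0.026 ] up [-0.205 -0.001 -0.979]
wrist 6254
[-0.0014344   0.00057576  0.12567588] ((0.5488840937614441, -0.17681315541267395), (0.11924581229686737, 0.06003217026591301), 39.96210861206055)
side 545
[-0.00028092  0.00417493  0.12463962] ((0.5515180826187134, -0.18022537231445312), (0.11895766854286194, 0.06210487708449364), 38.935916900634766)
top 442
[ 0.00664485 -0.00023003  0.12611054] ((0.5484220385551453, -0.17876914143562317), (0.11127929389476776, 0.06110236048698425), 40.43244171142578)
```

The carton stands level, with its top at 125 mm and a slope under 0.01 rad. It is released and clear of the gripper. Handing in.

```bash
python3 -c "
from plant import close_job;print(close_job())"
```

```text
the job is handed in; nothing more can be done
None
```

I handed the job in after about 25 s of the 61 s allowed; no verdict came back. My last checks showed the spout fully out, all six balls in the bowl on the scale, and the carton upright on the worktop with the gripper clear of it, though I did not re-measure the other objects at the end.

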